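# Seat the tin sign and throw the toggle clamp

## Robot

A 6-joint arm with a two-finger parallel gripper is mounted at the origin on the work surface. World frame = base frame: x ahead of the robot, y to its left, z up, the work surface at z = 0. Lengths are in mm, angles in rad, forces in N, time in s.
With the tool pointing down it reaches from about 275 to 750 mm from the base axis. Payload 10.2 kg.
Tool frame: the origin (TCP) lies where the fingers leave the gripper's body, on its centre line; the fingertips stand 73 mm ahead of it and the grasp point (between the pads) lies 54 mm ahead of it (ctrl.tip_reach is the distance from the TCP to the fingertips, in mm); z points along the fingers, x is the direction in which the jaws open and shut, and the axes are right-handed (so a half turn about z gives the same grasp; the last joint's range is limited). The gripper opens to 85 mm and grips with 20 to 120 N. Pads are 22 mm wide; open, the fingers measure 114 mm over their backs; the gripper's body (76 mm by 85 mm) begins 54 mm behind the grasp point. The pads swing forward as they close: fully open they stand 13 mm farther back than shut.
Start: joints at [0.898, 0.313, 1.498, -0, 1.331, -0.223], TCP at [228.276, 472.781, 303.894] pointing down, gripper open.
Joint ranges: [-2.94, 2.94], [-0.97, 2.17], [0.19, 2.56], [-1.23, 4.37], [0.02, 3.11], [-2.88, 2.88]. Speed limits (rad/s): [2.39, 2.39, 3.01, 3.14, 3.14, 3.14].

## Interface

Orientations are given as a unit quaternion [x, y, z, w].
In Python, from station import ctrl gives the robot as it stands.
- The arm moves only by the tool arm_command, never from a script. Its argument "increments" is a list of rows, each a list of 7 numbers: the turn, a rotation vector about the tool's x, y, z in degrees, then the shift along the tool's x, y, z in m, then the closure in counts, from 0 (fully open) to 255 (shut). In form: [[ax, ay, az, dx, dy, dz, jaw], ...]. A call has 1 to 8 rows; each row shifts and turns the commanded pose from where the row before left it, along the tool's axes as they then stand; what a row does not reach is not made up. A row lasts 1/10 s, in which the tool goes at most 50 mm and 8.59 degrees, less where a joint would pass 70% of its speed; a pose out of reach is approached as far as the arm can. A call with a gripper value outside its range is refused whole. The fingers move at their own pace and stop on an object; the grip force is fixed at half the most. Time passes only in rows, so rows that do not move let the fingers close. It gives the time, the measured TCP pose, the force and the opening at its end, in the units of the state.
- ctrl.observe(): the state, without advancing time (a new reading comes with each control period).
- ctrl.read_camera(name): name is "scene" or "top" or "wrist"; returns a dict with "img" (420x560x3 uint8, red, green, blue), "K" (3x3 intrinsics, pixels), "k1" (the pictures are not rectified: a ray, as slopes to the right and down, at radius r is drawn at 1 + k1 r^2 times it, then the intrinsics apply), "view" (4x4, takes a point from world to camera coordinates); the wrist camera has in their place "mount" (4x4, takes a point from camera to tool coordinates, whose origin is the TCP and whose axes are the tool frame's). Camera axes: x right, y down, z forward; pixel columns grow to the right and rows downward; lengths in mm; the calibration is good to about 2 mm. A picture is of the moment at which its call begins: read the wrist's pose just before it. There is no depth.
- ctrl.job_done(): hands the job in, once; it reports no verdict.
The state is a dict: "clock": time; "joint_pos": joint angles; "qd": joint speeds; "effort": joint torques, N m; "eef_pos": TCP position; "tcp_rot": TCP orientation; "ft_force": force on the tool from outside, world axes, zero at the start; "ft_torque": the same for the moment, N m; "opening": finger opening in mm.
Only numpy, scipy, OpenCV 4.12 (cv2) and the standard library are available. Lean on these libraries where they do the work, as an engineer would, in place of code of your own. Each camera call takes 0.05 s, during which the arm holds its last target.

## Task

On the black shelf, slide the tin sign plate along its channel until it sits fully home against the end stop, then push the toggle clamp's handle down past its dead point, all the way to its own stop, so that the pad holds the plate. Work gently: never push or press with more than 25 N, leave the car key, the bracelet and the compass alone, and take the hand away at the end.

Things in the scene. Friction and masses are not known exactly. Their poses are not given: they have to be found in the camera images.
- shelf: Fixed black lacquered shelf board, 250 (x) by 580 (y) mm, top face 60 mm over the bench; origin on the bench under its centre; turned by up to 0.25 rad. Its x, y axes are used below. At its back edge (x = 105 mm) a row of spring clips, one gripping a transit card standing 62 mm over the board.
- plate_center (a point): Centre (half-way up) of the tin sign plate: loose grey metal plate 100 (x) by 140 (y) by 10 mm high, about 0.2 kg, flat in the channel. It starts 30 to 65 mm short of the stop and slides to the shelf's +y when pushed at its -y end edge, 70 mm behind this point. It drags with 1 to 4 N; the stop is rigid.
- plate_lead (a point): Middle of the plate's +y end edge, at its underside: this edge meets the stop.
- stop_face (a point): Middle of the face of the channel's end stop (a bar 10 mm high) at the board's top surface. The channel runs from here 250 mm to the shelf's -y, between two rails 9 mm high, inner faces 104 mm apart (2 mm play each side of the plate). Home: plate_lead at the same shelf y as this point.
- handle_pivot (a point): Pivot of the toggle clamp's handle, 81 mm beyond stop_face towards +y, 44 mm over the board; its axis is the shelf's x. The clamp stands on the channel's centre line; its arm reaches to -y over the stop with a round rubber pad, its handle rises to the +y side. Pressing straight down on the handle's grip 60 mm to the +y side of the pivot carries it all the way.
- handle (a joint): Handle angle, rad: 0 raised (open), starts 0 to 0.1; dead point 0.68; own stop 0.76. Straight lever 131 mm long, from 43 mm on a round grey grip 18 mm thick. It slopes up at 0.68 minus this value, plus or minus up to 0.14 rad of bend, not reported: see or feel its height. From 0.25 it resists, by up to 10 N, fading at the dead point; let go earlier it springs back or stays; past it, it snaps shut.
- pad (a joint): How far the clamp's rubber pad is pushed in on its spring, m: 0 when it presses on nothing, about 0.006 when the clamp is closed on the plate (some 25 N).
Things that resemble listed ones, but are neither listed nor needed, are in the scene too. Leave any green, red or turquoise look-alike of the part that bears plate_center alone.

How it is judged (in metres and radians):
On the way, in this order (a step that is already met when the one before it is completed fails the run):
1. the plate's leading edge is against the end stop (gap under 2 mm) with the clamp still open (y of plate_lead in the frame of stop_face above -0.002 m and z of plate_lead in the frame of stop_face below 0.003 m and value of joint pad below 0.001 m and value of joint handle below 0.3 rad), for 0.2 s.
2. the handle is past its dead point, at its stop, and the pad presses on the plate (value of joint handle above 0.73 rad and value of joint pad above 0.004 m), for 0.2 s.
At the end, for the whole second after the job is handed in: The plate lies flat in its channel at rest with its leading edge within 2 mm of the end stop, the clamp handle rests at its stop past the dead point (joint over 0.73) and the pad is pushed in by more than 4 mm on the plate (all of step 2 and y of plate_lead in the frame of stop_face above -0.002 m and z of plate_lead in the frame of stop_face below 0.003 m and linear speed of plate below 0.01 m/s); the robot touches nothing.
It fails at once if the hand pushes the plate with more than 25 N (contact force between any of the fingers, the arm and plate above 25 N).
It fails at once if the hand presses the handle, the clamp or the shelf with more than 25 N (contact force between any of the fingers, the arm and shelf above 25 N).
It fails at once if the car key, bracelet or compass is moved by more than 15 mm (distance of any of car_key, bracelet, compass from where it was at the start of the episode above 0.015 m).
It also fails if it takes over 58 s, if anything falls off the work surface, if the arm or the gripper's body presses on something with over 40 N, if the wrist force passes 120 N, or if a joint passes its speed limit or range.

## Working session

There is one attempt and no reset: what is moved stays moved. The work goes in short steps, Python scripts to look and compute and a tool call to move; the robot and the scene stay as the last step left them, time stands still between calls to the robot, and variables do not carry over. Pictures are saved under pics/ and viewed, and the job is handed in when it is done.

Besides the shell and the picture viewer there is one more tool, called after "Call:" in YAML: its name, and indented under it one key for each argument. arm_command: Moves the arm, as the interface text tells. Its arguments: {"type":"object","properties":{"increments":{"type":"array","items":{"type":"array","items":{"type":"number"}}}},"required":["increments"]}

```bash
mkdir -p pics; ls
python3 - <<'E'
from station import ctrl
import cv2
print(ctrl.observe())
for n in ["scene","top","wrist"]:
    c=ctrl.read_camera(n); cv2.imwrite(f"pics/{n}0.png",c["img"][:,:,::-1])
    print(n,c["K"],c["k1"],c.get("view",c.get("mount")))
E
```

```text
pics
{'clock': 0.0, 'joint_pos': array([ 8.97584438e-01,  3.13437901e-01,  1.49843963e+00,  5.12982341e-05,
        1.33099100e+00, -2.23387016e-01]), 'qd': array([-0.00037506,  0.00155658, -0.00062335, -0.00023889, -0.00122338,
        0.00093463]), 'effort': array([-9.48488305e-04, -4.12273800e+01, -2.59738147e+01, -2.78808184e-04,
        4.39268129e-03, -2.09714938e-05]), 'eef_pos': array([228.16585368, 472.64519872, 303.34024663]), 'tcp_rot': array([ 8.47000074e-01,  5.31592388e-01, -6.10274808e-04,  1.87489684e-04]), 'ft_force': array([0.0071076 , 0.58138672, 0.39867455]), 'ft_torque': array([-0.00105697, -0.00577472, -0.04995264]), 'opening': 85.56195859788652}
scene [[397.32240142   0.         276.6629913 ]
 [  0.         397.32240142 209.64205687]
 [  0.           0.           1.        ]] -0.05489525216335211 [[ 5.25334713e-01  8.50839855e-01 -9.74580505e-03 -2.30691826e+02]
 [ 6.91269135e-01 -4.33433412e-01 -5.78171653e-01 -4.32500032e+02]
 [-4.96155643e-01  2.96996666e-01 -8.15856947e-01  1.35089639e+03]
 [ 0.00000000e+00  0.00000000e+00  0.00000000e+00  1.00000000e+00]]
top [[536.21261647   0.         279.81844119]
 [  0.         536.21261647 214.18316387]
 [  0.           0.           1.        ]] -0.08908451512495148 [[ 7.99489169e-03 -9.99967999e-01  2.88442214e-04 -1.28118162e+02]
 [-9.95968680e-01 -7.98868830e-03 -8.93452288e-02  6.44677855e+02]
 [ 8.93446739e-02  4.27026016e-04 -9.96000676e-01  1.26835958e+03]
 [ 0.00000000e+00  0.00000000e+00  0.00000000e+00  1.00000000e+00]]
wrist [[343.09670612   0.         278.91935148]
 [  0.         343.09670612 205.7130736 ]
 [  0.           0.           1.        ]] 0.0003695586514883499 [[ 9.99999888e-01 -4.57405555e-04  1.22514604e-04 -2.16541794e-01]
 [ 4.03552390e-04  9.58565652e-01  2.84871423e-01 -7.25500671e+01]
 [-2.47740063e-04 -2.84871342e-01  9.58565729e-01 -7.06040447e+01]
 [ 0.00000000e+00  0.00000000e+00  0.00000000e+00  1.00000000e+00]]
```

View pics/scene0.png

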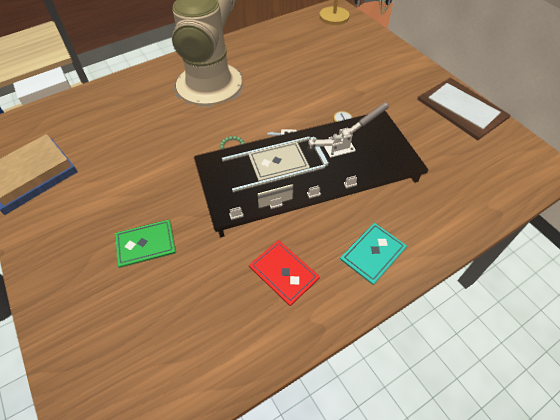

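View pics/top0.png

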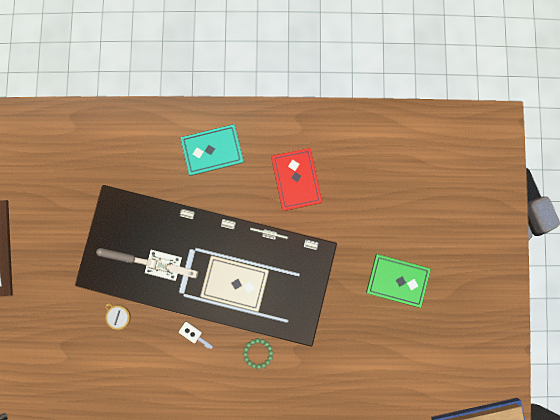

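View pics/wrist0.png

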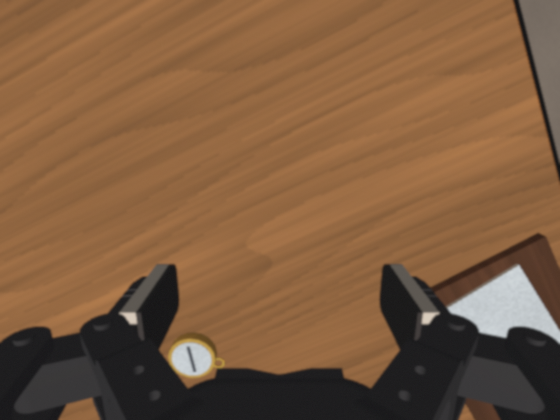

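The candidates for the plate are all in the top view: a cream/grey plate in the channel at (235,283), and green (398,281), red (297,179) and turquoise (212,150) look-alikes on the bench. I choose the grey one in the channel on the black shelf. Next I'll check it in a close crop.

```bash
cat > h.py <<'E'
import numpy as np, cv2
from station import ctrl
from scipy.spatial.transform import Rotation as R
def ray(c,px):
    K=c["K"];k=c["k1"]
    d=np.array([(px[0]-K[0,2])/K[0,0],(px[1]-K[1,2])/K[1,1]]);u=d.copy()
    for _ in range(30): u=d/(1+k*(u@u))
    return np.array([u[0],u[1],1.])
def cam2w(c,st=None):
    if "view" in c: return np.linalg.inv(c["view"])
    T=np.eye(4);T[:3,:3]=R.from_quat(st["tcp_rot"]).as_matrix();T[:3,3]=st["eef_pos"];return T@c["mount"]
def onplane(c,px,z,st=None):
    T=cam2w(c,st);d=T[:3,:3]@ray(c,px);o=T[:3,3];return o+d*(z-o[2])/d[2]
def proj(c,p,st=None):
    q=np.linalg.inv(cam2w(c,st))@np.append(p,1);u=q[:2]/q[2];u=u*(1+c["k1"]*(u@u))
    return np.array([u[0]*c["K"][0,0]+c["K"][0,2],u[1]*c["K"][1,1]+c["K"][1,2]])
E
python3 - <<'E'
import cv2
a=cv2.imread("pics/top0.png")[180:360,70:345]
cv2.imwrite("pics/topc.png",cv2.resize(a,None,fx=2.9,fy=2.9,interpolation=cv2.INTER_CUBIC))
a=cv2.imread("pics/scene0.png")[95:240,185:435]
cv2.imwrite("pics/scenec.png",cv2.resize(a,None,fx=3.2,fy=3.2,interpolation=cv2.INTER_CUBIC))
E
```

```text
(no output)
```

View pics/topc.png

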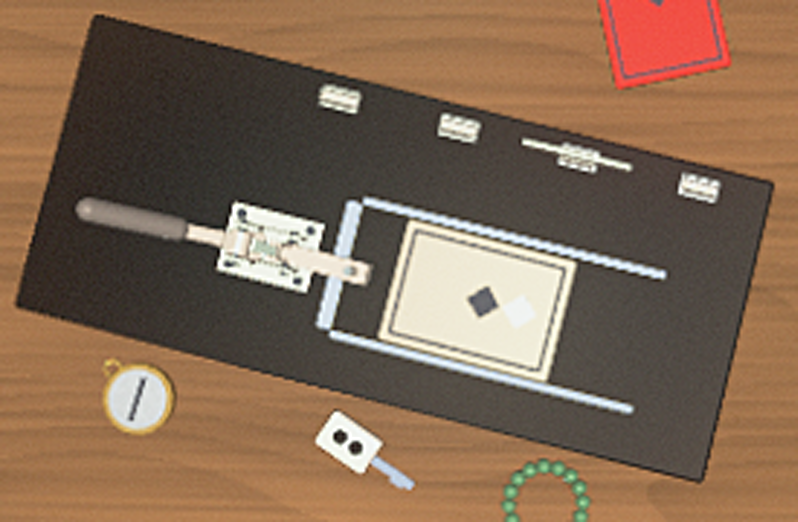

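View pics/scenec.png

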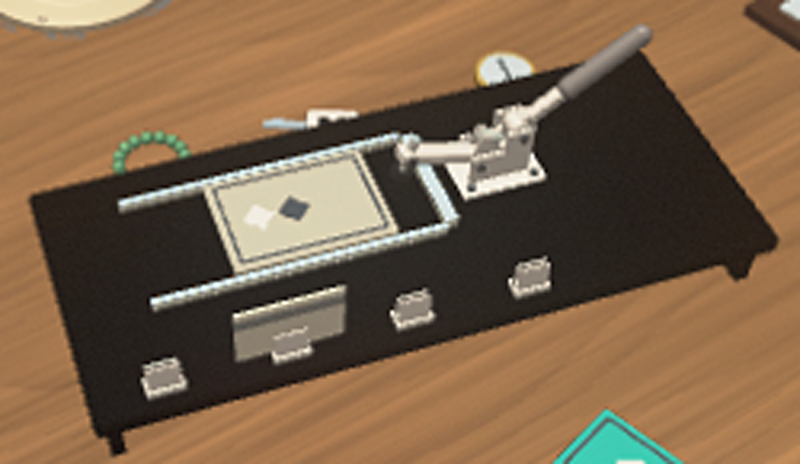

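The crop shows the grey plate between the rails, with its corners at about (410,220), (576,262), (547,381) and (378,340). The stop bar is at x≈345 and the grip runs from (80,210) to (188,232).

Run:
```python
from h import *
c=ctrl.read_camera("top")
f=lambda p:np.array(p)/2.9+[70,180]-0.33
W=lambda p,z:onplane(c,f(p),z)[:2]
sc=[W(p,60) for p in [(95,14),(774,183),(703,482),(17,304)]]
print("shelf",np.round(sc,1), "edges",[round(np.linalg.norm(sc[i]-sc[i-1]),1) for i in range(4)])
cen=np.mean(sc,0)
y=(sc[0]-sc[1])+(sc[3]-sc[2]);th=np.arctan2(y[1],y[0])-np.pi/2
x=(sc[0]-sc[3])+(sc[1]-sc[2]);th2=np.arctan2(x[1],x[0])
print(cen,th,th2)
th=(th*2.3+th2)/3.3
Rm=np.array([[np.cos(th),-np.sin(th)],[np.sin(th),np.cos(th)]])
S=lambda p,z:(Rm.T@(W(p,z)-cen)).round(1)
print("plate",[S(p,70) for p in [(410,220),(576,262),(547,381),(378,340)]])
print("stop",[S(p,70) for p in [(361,203),(329,329),(347,201),(317,327)]])
print("rails",[S(p,69) for p in [(366,199),(664,275),(331,334),(631,410)]])
print("grip end z=180",S((82,209),175),"grip start",S((187,232),132), "pad",S((352,271),90))
```

```text
shelf [[ 710.9  302.8]
 [ 576.4 -257. ]
 [ 336.3 -200.4]
 [ 471.8  359.5]] edges [np.float64(245.7), np.float64(575.8), np.float64(246.7), np.float64(576.0)]
[523.87656916  51.22477821] -0.23663006055818436 -0.23211827740039706
plate [array([22.9, -9.6]), array([  22.6, -147.2]), array([ -74.7, -147.7]), array([-76.1,  -8.6])]
stop [array([26.6, 32.2]), array([-77.3,  31.8]), array([25.4, 43.6]), array([-78.1,  41.6])]
rails [array([30.6, 29.3]), array([  29.5, -218.2]), array([-80.9,  29.4]), array([ -81. , -218.3])]
grip end z=180 [-27.  216.8] grip start [-26.7 146.9] pad [-26.8  22.4]
```

Call:
arm_command:
  increments:
    - [0,0,8.5,0,0,0,255]
    - [0,0,8.5,0,0,0,255]
    - [0,0,8.5,0,0,0,255]
    - [0,0,8.5,0,0,0,255]
    - [0,0,8.5,0,0,0,255]
    - [0,0,8.5,0,0,0,255]
    - [0,0,8.5,0,0,0,255]
    - [0,0,8.5,0,0,0,255]

```text
clock: 1.0
eef_pos: [228.2, 472.7, 303.7]
tcp_rot: [0.999, -0.036, -0.0, 0.0]
ft_force: [-0.8, 0.3, -0.8]
opening: 0.3
```

Call:
arm_command:
  increments:
    - [0,0,8.5,0,0,0,255]
    - [0,0,1.2,0,0,0,255]
    - [0,0,0,0,0,0,255]

```text
clock: 1.3
eef_pos: [228.2, 472.8, 303.8]
tcp_rot: [0.993, -0.116, -0.0, 0.0]
ft_force: [0.0, -0.7, 0.0]
opening: -0.1
```

```bash
cat >> h.py <<'E'
th=-0.235;cen=np.array([523.88,51.22])
Rm=np.array([[np.cos(th),-np.sin(th)],[np.sin(th),np.cos(th)]])
def S2W(s): return Rm@np.array(s[:2])+cen
def W2S(w): return Rm.T@(np.array(w)[:2]-cen)
def go(sx,sy,z):
    s=ctrl.observe();T=R.from_quat(s["tcp_rot"])
    p=np.append(S2W((sx,sy)),z);d=T.inv().apply(p-s["eef_pos"])
    M=T.as_matrix();a=np.degrees(np.arctan2(M[1,0],M[0,0]))
    print("t",round(s["clock"],2),"tcp",s["eef_pos"].round(1),"shelf",W2S(s["eef_pos"]).round(1),"F",s["ft_force"].round(2),"yaw",a.round(2),"zax",M[:,2].round(4),"open",round(s["opening"],1),"tip",ctrl.tip_reach)
    print("tool shift mm",d.round(1))
E
python3 -c "
from h import *
go(-26,-175,304)"
```

```text
t 1.3 tcp [228.2 472.8 303.8] shelf [-385.7  341.1] F [ 0.03 -0.66  0.04] yaw -13.3 zax [-1.e-04 -2.e-04 -1.e+00] open -0.1 tip 72.6
tool shift mm [ 3.582e+02  5.171e+02 -1.000e-01]
```

Call:
arm_command:
  increments:
    - [0,0,0,0.0275,0.0398,0,255]
    - [0,0,0,0.0275,0.0398,0,255]
    - [0,0,0,0.0275,0.0398,0,255]
    - [0,0,0,0.0275,0.0398,0,255]
    - [0,0,0,0.0275,0.0398,0,255]
    - [0,0,0,0.0275,0.0398,0,255]
    - [0,0,0,0.0275,0.0398,0,255]
    - [0,0,0,0.0275,0.0398,0,255]

```text
clock: 2.1
eef_pos: [368.3, 110.0, 304.2]
tcp_rot: [0.993, -0.115, 0.0, -0.0]
ft_force: [2.0, 1.1, -0.1]
opening: 0.2
```

Call:
arm_command:
  increments:
    - [0,0,-0.2,0.0275,0.0398,0,255]
    - [0,0,0,0.0275,0.0398,0,255]
    - [0,0,0,0.0275,0.0398,0,255]
    - [0,0,0,0.0275,0.0398,0,255]
    - [0,0,0,0.0275,0.0398,0,255]
    - [0,0,0,0,0,0,255]
    - [0,0,0,0,0,0,255]

```text
clock: 2.8
eef_pos: [455.9, -113.9, 303.5]
tcp_rot: [0.993, -0.115, -0.0, -0.0]
ft_force: [-1.1, -0.4, -0.3]
opening: 0.5
```

```bash
python3 -c "
from h import *
go(-26,-175,136.5)
s=ctrl.observe();c=ctrl.read_camera('wrist');cv2.imwrite('pics/w1.png',c['img'][:,:,::-1])
c=ctrl.read_camera('top');cv2.imwrite('pics/t1.png',c['img'][:,:,::-1])"
```

```text
t 2.8 tcp [ 455.9 -113.9  303.5] shelf [ -27.6 -176.4] F [-1.14 -0.37 -0.25] yaw -13.22 zax [-9.e-04  7.e-04 -1.e+00] open 0.5 tip 72.6
tool shift mm [  1.8  -1.3 167. ]
```

View pics/w1.png

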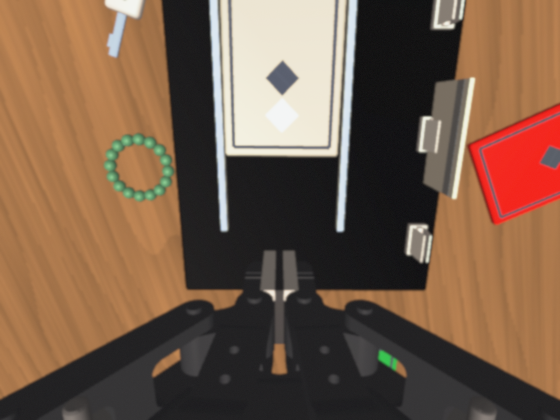

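The wrist view shows the closed fingers at (280,270) behind the plate's -y edge, which lies at row 156. They are centred between the rails at columns 218 and 347.

```bash
python3 -c "
from h import *
s=ctrl.observe();c=ctrl.read_camera('wrist')
for p,z in [((226,157),70),((338,156.5),70),((222,231),69),((341,231),69),((187,289),60),((426,289),60)]: print(W2S(onplane(c,p,z,s)).round(1))"
```

```text
[ -75.5 -148.3]
[  24.  -147.3]
[ -82.2 -218.8]
[  30.8 -218.2]
[-122.5 -286.3]
[ 123.7 -284.8]
```

Call:
arm_command:
  increments:
    - [0,0,0,0.0,0,0.04,255]
    - [0,0,0,0.001,0,0.04,255]
    - [0,0,0,0.001,0,0.04,255]
    - [0,0,0,0,0,0.03,255]
    - [0,0,0,0,0,0.01,255]
    - [0,0,0,0,0,0.006,255]
    - [0,0,0,0,0,0,255]
    - [0,0,0,0,0,0,255]

```text
clock: 3.75
eef_pos: [458.5, -114.0, 139.2]
tcp_rot: [0.993, -0.115, 0.001, 0.0]
ft_force: [0.6, -0.3, 0.1]
opening: -0.1
```

```bash
python3 -c "
from h import *
go(-26,-160,137)"
```

```text
t 3.75 tcp [ 458.5 -114.   139.2] shelf [ -25.1 -175.9] F [ 0.65 -0.32  0.13] yaw -13.24 zax [ 0.0021 -0.0012 -1.    ] open -0.1 tip 72.6
tool shift mm [ -0.9 -15.9   2.2]
```

Call:
arm_command:
  increments:
    - [0,0,0,0,-0.004,0.002,255]
    - [0,0,0,0,-0.004,0,255]
    - [0,0,0,0,-0.003,0,255]
    - [0,0,0,0,-0.002,0,255]
    - [0,0,0,0,-0.002,0,255]
    - [0,0,0,0,-0.002,0,255]

```text
clock: 4.35
eef_pos: [461.9, -97.2, 135.9]
tcp_rot: [0.993, -0.116, 0.0, 0.0]
ft_force: [-0.4, -0.4, -0.0]
opening: -0.1
```

Call:
arm_command:
  increments:
    - [0,0,0,0,-0.002,0,255]
    - [0,0,0,0,-0.002,0,255]
    - [0,0,0,0,-0.002,0,255]
    - [0,0,0,0,-0.002,0,255]

```text
clock: 4.75
eef_pos: [463.8, -89.5, 135.9]
tcp_rot: [0.993, -0.116, 0.0, 0.0]
ft_force: [-0.5, -1.7, 0.0]
opening: -0.1
```

```bash
python3 -c "
from h import *
go(-26,-119.5,137)"
```

```text
t 4.75 tcp [463.8 -89.5 135.9] shelf [ -25.7 -150.8] F [-0.49 -1.66  0.02] yaw -13.27 zax [ 1.e-04 -2.e-04 -1.e+00] open -0.1 tip 72.6
tool shift mm [ -0.2 -31.3  -1.1]
```

Call:
arm_command:
  increments:
    - [0,0,0,0,-0.003,0,255]
    - [0,0,0,0,-0.003,0,255]
    - [0,0,0,0,-0.003,0,255]
    - [0,0,0,0,-0.003,0,255]
    - [0,0,0,0,-0.003,0,255]
    - [0,0,0,0,-0.003,0,255]
    - [0,0,0,0,-0.002,0,255]
    - [0,0,0,0,0,0,255]

```text
clock: 5.55
eef_pos: [468.3, -69.7, 135.8]
tcp_rot: [0.993, -0.115, -0.0, -0.0]
ft_force: [0.0, 0.9, -0.2]
opening: 0.3
```

```bash
python3 -c "
from h import *
go(-26,-119.5,137)
s=ctrl.observe();c=ctrl.read_camera('wrist');cv2.imwrite('pics/w2.png',c['img'][:,:,::-1])
c=ctrl.read_camera('top');cv2.imwrite('pics/t2.png',cv2.resize(c['img'][180:360,70:345,::-1],None,fx=2.9,fy=2.9,interpolation=cv2.INTER_CUBIC))"
```

```text
t 5.55 tcp [468.3 -69.7 135.8] shelf [ -25.9 -130.6] F [ 0.01  0.86 -0.2 ] yaw -13.26 zax [-1.e-04  3.e-04 -1.e+00] open 0.3 tip 72.6
tool shift mm [ -0.1 -11.1  -1.2]
```

View pics/w2.png

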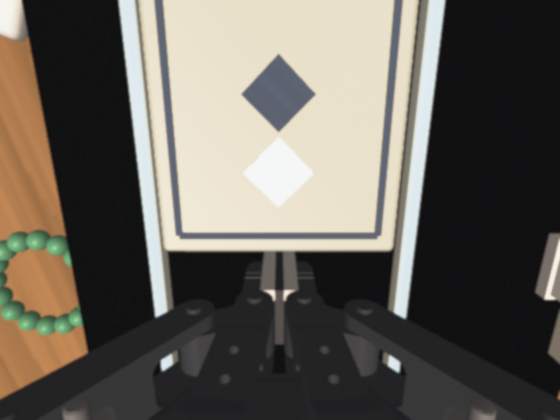

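View pics/t2.png

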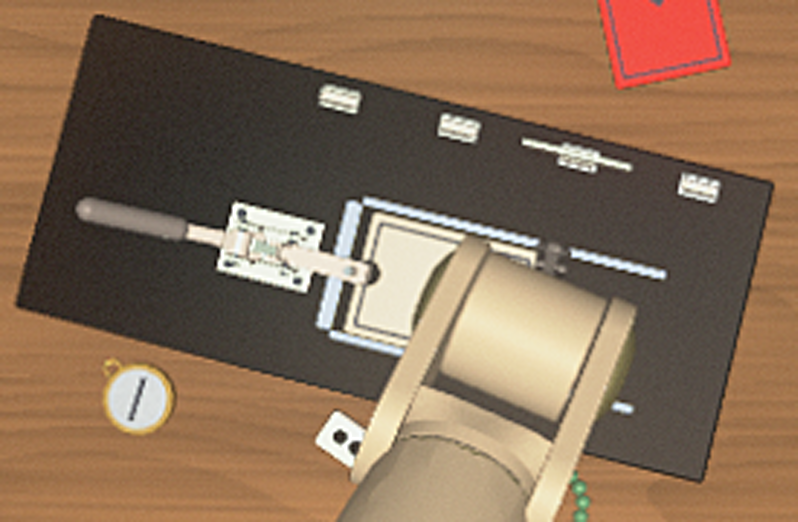

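The plate moves squarely. The top view shows its leading edge at about column 374 and the stop at 361, roughly 10 mm apart. I'll go on in small steps.

Call:
arm_command:
  increments:
    - [0,0,0,0,-0.002,0,255]
    - [0,0,0,0,-0.002,0,255]
    - [0,0,0,0,-0.002,0,255]
    - [0,0,0,0,-0.001,0,255]

```text
clock: 6.05
eef_pos: [469.9, -63.1, 135.9]
tcp_rot: [0.993, -0.116, -0.0, -0.0]
ft_force: [-0.6, -0.2, -0.7]
opening: 0.0
```

Call:
arm_command:
  increments:
    - [0,0,0,0,-0.001,0,255]
    - [0,0,0,0,-0.0005,0,255]

```text
clock: 6.25
eef_pos: [470.3, -61.7, 135.9]
tcp_rot: [0.993, -0.116, -0.0, -0.0]
ft_force: [-0.6, -0.7, -0.9]
opening: -0.1
```

Call:
arm_command:
  increments:
    - [0,0,0,0,-0.0005,0,255]
    - [0,0,0,0,-0.0005,0,255]

```text
clock: 6.45
eef_pos: [470.5, -60.8, 135.9]
tcp_rot: [0.993, -0.116, -0.0, 0.0]
ft_force: [-0.0, -1.3, -1.0]
opening: -0.2
```

```bash
python3 -c "
from h import *
go(-26,-119.5,137)
c=ctrl.read_camera('top');cv2.imwrite('pics/t3.png',cv2.resize(c['img'][230:310,150:270,::-1],None,fx=6,fy=6,interpolation=cv2.INTER_CUBIC))"
```

```text
t 6.45 tcp [470.5 -60.8 135.9] shelf [ -25.8 -121.4] F [-0.05 -1.25 -1.04] yaw -13.28 zax [-0.  0. -1.] open -0.2 tip 72.6
tool shift mm [-0.2 -1.9 -1.1]
```

View pics/t3.png

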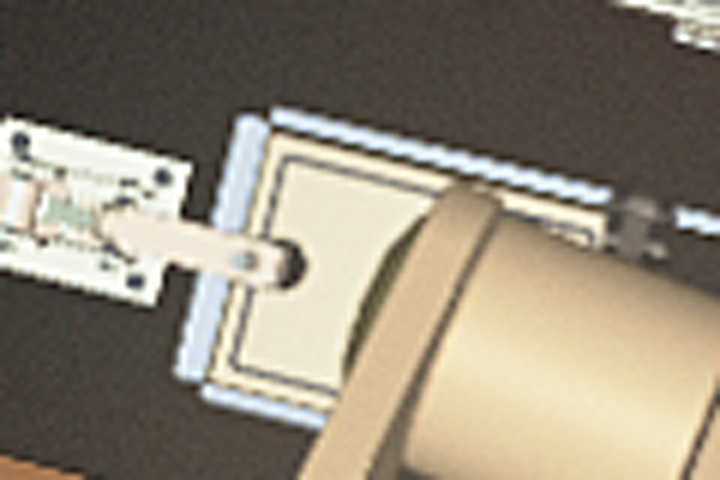

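Call:
arm_command:
  increments:
    - [0,0,0,0,-0.0005,0,255]
    - [0,0,0,0,-0.0005,0,255]

```text
clock: 6.7
eef_pos: [470.8, -59.9, 135.9]
tcp_rot: [0.993, -0.116, 0.0, 0.0]
ft_force: [-0.6, -0.5, -0.2]
opening: -0.3
```

Call:
arm_command:
  increments:
    - [0,0,0,0,-0.0005,0,255]
    - [0,0,0,0,0,0,255]

```text
clock: 6.9
eef_pos: [470.7, -59.6, 135.9]
tcp_rot: [0.993, -0.115, -0.0, 0.0]
ft_force: [-1.9, -3.1, -0.7]
opening: -0.3
```

Call:
arm_command:
  increments:
    - [0,0,0,0,-0.0005,0,255]
    - [0,0,0,0,0,0,255]

```text
clock: 7.1
eef_pos: [470.8, -59.4, 135.9]
tcp_rot: [0.993, -0.115, -0.0, 0.001]
ft_force: [-2.5, -6.8, -0.0]
opening: 0.0
```

Call:
arm_command:
  increments:
    - [0,0,0,0,-0.0004,0,255]
    - [0,0,0,0,0,0,255]
    - [0,0,0,0,0,0,255]

```text
clock: 7.4
eef_pos: [470.8, -59.4, 135.9]
tcp_rot: [0.993, -0.115, -0.0, 0.001]
ft_force: [-3.9, -8.1, 0.9]
opening: -0.0
```

```bash
python3 -c "
from h import *
go(-26,-119.5,137)
s=ctrl.observe();c=ctrl.read_camera('wrist');cv2.imwrite('pics/w3.png',c['img'][:,:,::-1])
c=ctrl.read_camera('top');cv2.imwrite('pics/t4.png',cv2.resize(c['img'][230:310,150:270,::-1],None,fx=6,fy=6,interpolation=cv2.INTER_CUBIC))"
```

```text
t 7.4 tcp [470.8 -59.4 135.9] shelf [ -25.9 -119.9] F [-3.85 -8.06  0.95] yaw -13.25 zax [-9.0e-04 -1.7e-03 -1.0e+00] open -0.0 tip 72.6
tool shift mm [-0.1 -0.4 -1.1]
```

View pics/t4.png

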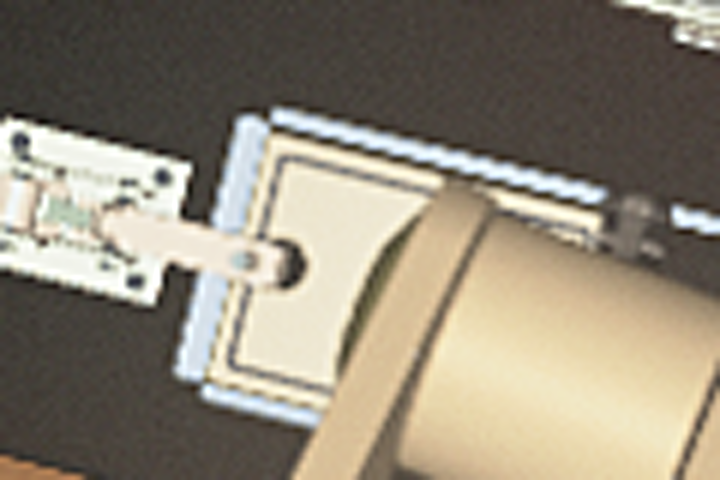

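View pics/w3.png

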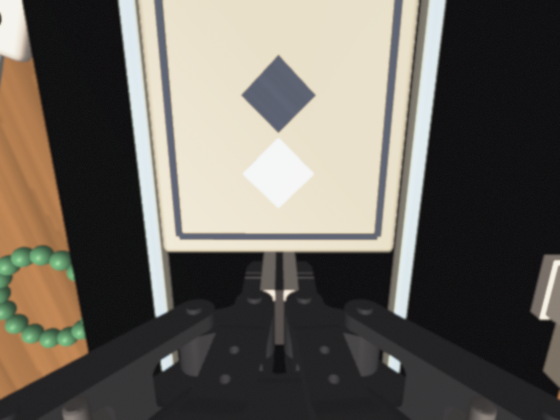

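The plate is home: the force rose above the drag and the TCP no longer advances. The picture shows the edge touching the stop bar at column ≈265–270. Now I'll back off, lift and go over the handle.

Call:
arm_command:
  increments:
    - [0,0,0,0,0.003,0,255]
    - [0,0,0,0,0.01,0,255]
    - [0,0,0,0,0,-0.04,255]
    - [0,0,0,0,0,-0.045,255]
    - [0,0,0,0,0,-0.045,255]
    - [0,0,0,0,0,-0.045,255]
    - [0,0,0,0,0,0,255]

```text
clock: 8.2
eef_pos: [469.2, -71.9, 316.5]
tcp_rot: [0.993, -0.116, 0.005, 0.001]
ft_force: [-0.2, -0.4, -0.2]
opening: 0.0
```

```bash
python3 -c "
from h import *
go(-26.5,173,305)"
```

```text
t 8.2 tcp [469.2 -71.9 316.5] shelf [ -24.5 -132.4] F [-0.2  -0.38 -0.17] yaw -13.27 zax [ 0.0102 -0.0038 -0.9999] open 0.0 tip 72.6
tool shift mm [  -1.1 -305.4   11. ]
```

Call:
arm_command:
  increments:
    - [0,0,0,0,-0.0436,0,255]
    - [0,0,0,0,-0.0436,0,255]
    - [0,0,0,0,-0.0436,0,255]
    - [0,0,0,0,-0.0436,0,255]
    - [0,0,0,0,-0.0436,0,255]
    - [0,0,0,0,-0.0436,0,255]
    - [0,0,0,0,-0.0436,0,255]
    - [0,0,0,0,0,0,255]

```text
clock: 9.0
eef_pos: [538.1, 229.6, 309.4]
tcp_rot: [0.994, -0.113, -0.001, -0.001]
ft_force: [0.1, -1.4, -0.1]
opening: 0.1
```

Call:
arm_command:
  increments:
    - [0,0,0,0,0,0,255]
    - [0,0,0,0,0,0,255]

```text
clock: 9.2
eef_pos: [538.1, 224.9, 310.5]
tcp_rot: [0.993, -0.116, -0.0, 0.0]
ft_force: [-0.3, -0.3, -0.3]
opening: 0.2
```

```bash
python3 -c "
from h import *
go(-26.5,173,268)
s=ctrl.observe();c=ctrl.read_camera('wrist');cv2.imwrite('pics/w5.png',c['img'][:,:,::-1])
c=ctrl.read_camera('scene');cv2.imwrite('pics/s5.png',cv2.resize(c['img'][60:210,220:420,::-1],None,fx=4,fy=4,interpolation=cv2.INTER_CUBIC))
c=ctrl.read_camera('top');cv2.imwrite('pics/t5.png',cv2.resize(c['img'][180:360,70:345,::-1],None,fx=2.9,fy=2.9,interpolation=cv2.INTER_CUBIC))"
```

```text
t 9.2 tcp [538.1 224.9 310.5] shelf [-26.6 172.2] F [-0.29 -0.33 -0.32] yaw -13.32 zax [-7.e-04 -2.e-04 -1.e+00] open 0.2 tip 72.6
tool shift mm [ 0.1 -0.8 42.5]
```

View pics/w5.png

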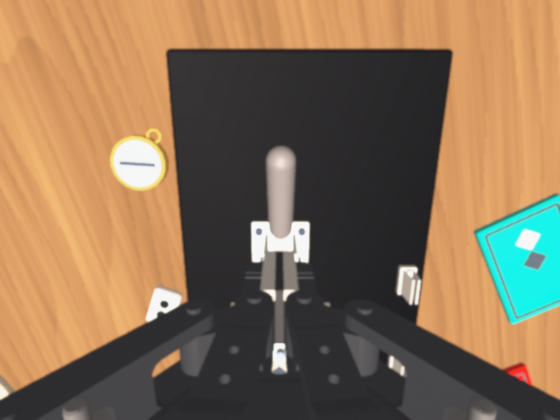

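View pics/s5.png

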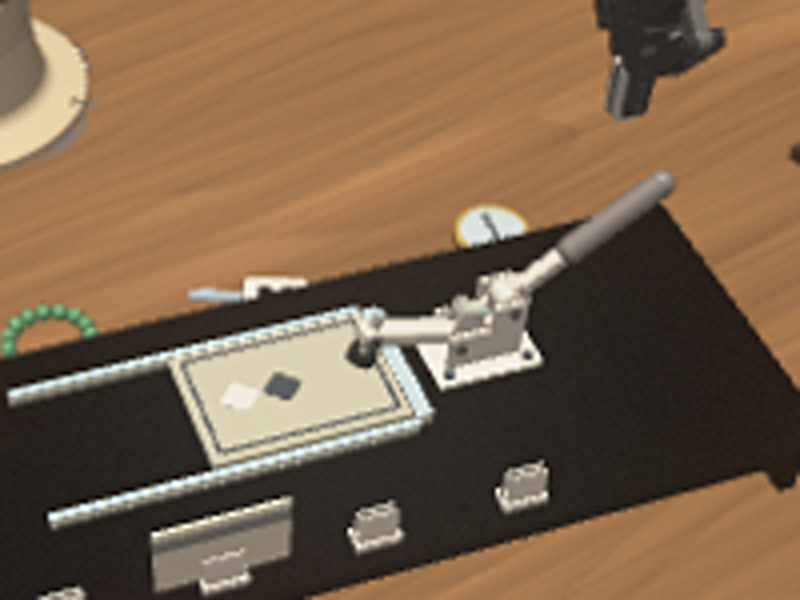

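View pics/t5.png

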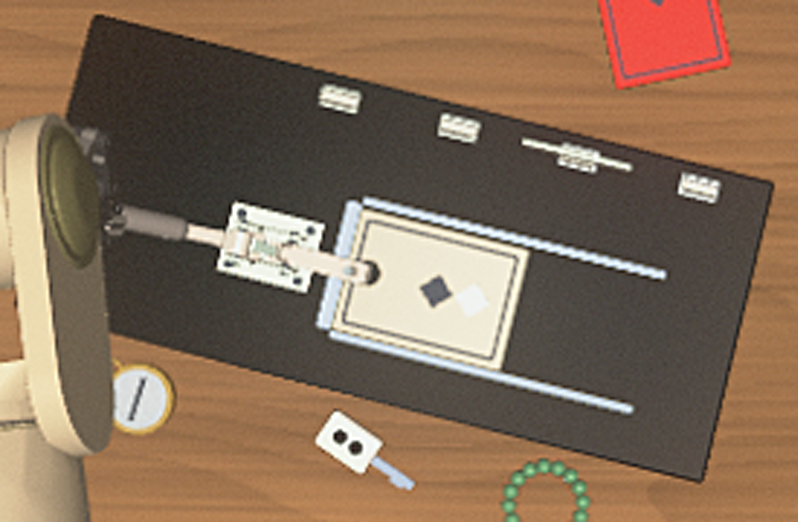

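The plate stays against the stop. In the wrist view the handle's end is at (281,158), in line with the fingers at column 280. Next I'll estimate the lever's slope.

```bash
python3 -c "
from h import *
def onx(c,px,st=None,sx=-26.5):
    T=cam2w(c,st);o=T[:3,3];d=T[:3,:3]@ray(c,px);n=np.append(Rm[:,0],0);p0=np.append(S2W((sx,0)),0)
    p=o+d*((p0-o)@n)/(d@n);return W2S(p).round(1),p[2].round(1)
c=ctrl.read_camera('scene')
for p in [(660,185),(568,249),(520,285)]: print(onx(c,(np.array(p)/4+[220,60]-.4)))
"
```

```text
(array([-26.5, 210.8]), np.float64(172.5))
(array([-26.5, 152.1]), np.float64(134.5))
(array([-26.5, 121. ]), np.float64(111.8))
```

Call:
arm_command:
  increments:
    - [0,0,0,0,0,0.03,255]
    - [0,0,0,0,0,0.02,255]
    - [0,0,0,0,0,0.01,255]
    - [0,0,0,0,0,0.003,255]
    - [0,0,0,0,0,0.002,255]
    - [0,0,0,0,0,0.002,255]

```text
clock: 10.0
eef_pos: [538.5, 225.9, 244.8]
tcp_rot: [0.993, -0.116, 0.001, -0.0]
ft_force: [0.2, -0.5, 0.8]
opening: -0.1
```

Call:
arm_command:
  increments:
    - [0,0,0,0,0,0.002,255]
    - [0,0,0,0,0,0.002,255]
    - [0,0,0,0,0,0.002,255]

```text
clock: 10.3
eef_pos: [538.2, 225.9, 238.0]
tcp_rot: [0.993, -0.116, 0.0, -0.0]
ft_force: [-0.3, 0.2, 0.3]
opening: -0.3
```

Call:
arm_command:
  increments:
    - [0,0,0,0,0,0.002,255]
    - [0,0,0,0,0,0.002,255]
    - [0,0,0,0,0,0.002,255]

```text
clock: 10.6
eef_pos: [538.2, 225.9, 231.9]
tcp_rot: [0.993, -0.116, 0.0, -0.0]
ft_force: [-0.0, 0.5, 0.9]
opening: -0.1
```

Call:
arm_command:
  increments:
    - [0,0,0,0,0,0.002,255]
    - [0,0,0,0,0,0.002,255]
    - [0,0,0,0,0,0.002,255]

```text
clock: 10.9
eef_pos: [538.1, 225.9, 225.7]
tcp_rot: [0.993, -0.116, 0.0, -0.0]
ft_force: [-0.5, -0.7, 1.5]
opening: 0.0
```

Call:
arm_command:
  increments:
    - [0,0,0,0,0,0.002,255]
    - [0,0,0,0,0,0.002,255]
    - [0,0,0,0,0,0.002,255]
    - [0,0,0,0,0,0.002,255]

```text
clock: 11.3
eef_pos: [538.2, 225.9, 217.9]
tcp_rot: [0.993, -0.116, 0.0, -0.0]
ft_force: [0.2, 0.4, 1.9]
opening: 0.0
```

Call:
arm_command:
  increments:
    - [0,0,0,0,0,0.002,255]
    - [0,0,0,0,0,0.002,255]
    - [0,0,0,0,0,0.002,255]

```text
clock: 11.6
eef_pos: [538.4, 226.0, 212.3]
tcp_rot: [0.993, -0.116, 0.001, -0.0]
ft_force: [0.0, 1.7, 6.5]
opening: -0.2
```

```bash
python3 -c "
from h import *
go(-26.5,173,268)
c=ctrl.read_camera('scene');cv2.imwrite('pics/s6.png',cv2.resize(c['img'][60:210,220:420,::-1],None,fx=4,fy=4,interpolation=cv2.INTER_CUBIC))"
```

```text
t 11.6 tcp [538.4 226.  212.3] shelf [-26.6 173.4] F [0.03 1.73 6.48] yaw -13.27 zax [ 1.3e-03  5.0e-04 -1.0e+00] open -0.2 tip 72.6
tool shift mm [  0.2   0.3 -55.7]
```

View pics/s6.png

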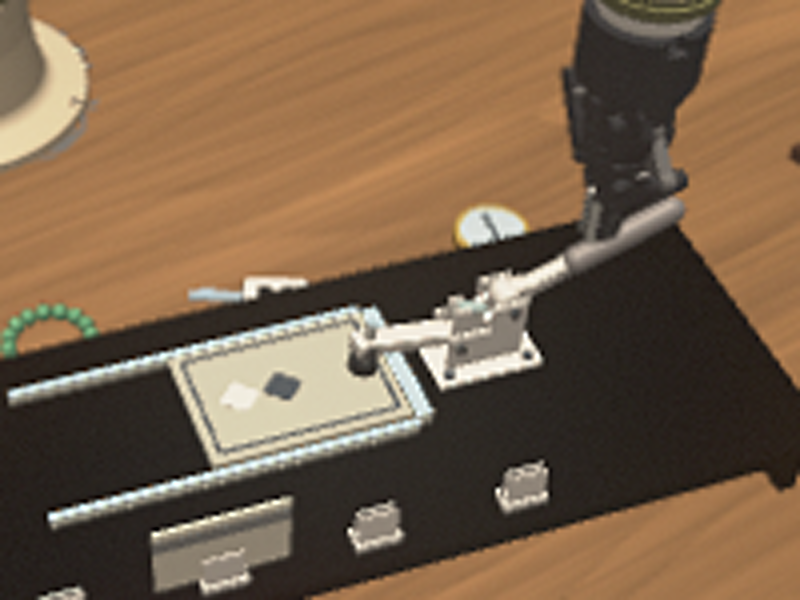

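The fingers are on the grip, the handle is moving down and the pad is lowering towards the plate. Resistance is 6.5 N, so I'll go on.

Call:
arm_command:
  increments:
    - [0,0,0,0,0,0.002,255]
    - [0,0,0,0,0,0.002,255]
    - [0,0,0,0,0,0.002,255]

```text
clock: 11.95
eef_pos: [538.5, 226.2, 206.7]
tcp_rot: [0.993, -0.116, 0.001, -0.001]
ft_force: [-0.2, 2.6, 7.7]
opening: 0.1
```

Call:
arm_command:
  increments:
    - [0,0,0,0,0,0.002,255]
    - [0,0,0,0,0,0.002,255]
    - [0,0,0,0,0,0.002,255]

```text
clock: 12.25
eef_pos: [538.6, 226.4, 200.9]
tcp_rot: [0.993, -0.116, 0.001, -0.001]
ft_force: [0.7, 3.8, 8.8]
opening: -0.4
```

Call:
arm_command:
  increments:
    - [0,0,0,0,0,0.002,255]
    - [0,0,0,0,0,0.002,255]
    - [0,0,0,0,0,0.002,255]

```text
clock: 12.55
eef_pos: [538.7, 226.4, 194.8]
tcp_rot: [0.993, -0.116, 0.001, -0.001]
ft_force: [-0.1, 3.4, 6.8]
opening: -0.1
```

Call:
arm_command:
  increments:
    - [0,0,0,0,0,0.0015,255]
    - [0,0,0,0,0,0.0015,255]
    - [0,0,0,0,0,0.0015,255]

```text
clock: 12.85
eef_pos: [538.5, 226.3, 189.9]
tcp_rot: [0.993, -0.116, 0.001, -0.001]
ft_force: [1.2, 2.8, 5.0]
opening: 0.0
```

Call:
arm_command:
  increments:
    - [0,0,0,0,0,0.0015,255]
    - [0,0,0,0,0,0.0015,255]

```text
clock: 13.05
eef_pos: [538.2, 226.0, 186.4]
tcp_rot: [0.993, -0.115, 0.0, -0.0]
ft_force: [1.2, 2.1, 1.4]
opening: -0.1
```

```bash
python3 -c "
from h import *
go(-26.5,173,268)
c=ctrl.read_camera('scene');cv2.imwrite('pics/s7.png',cv2.resize(c['img'][60:210,220:420,::-1],None,fx=4,fy=4,interpolation=cv2.INTER_CUBIC))"
```

```text
t 13.05 tcp [538.2 226.  186.4] shelf [-26.8 173.3] F [1.2  2.07 1.4 ] yaw -13.26 zax [ 4.e-04  2.e-04 -1.e+00] open -0.1 tip 72.6
tool shift mm [  0.3   0.3 -81.6]
```

View pics/s7.png

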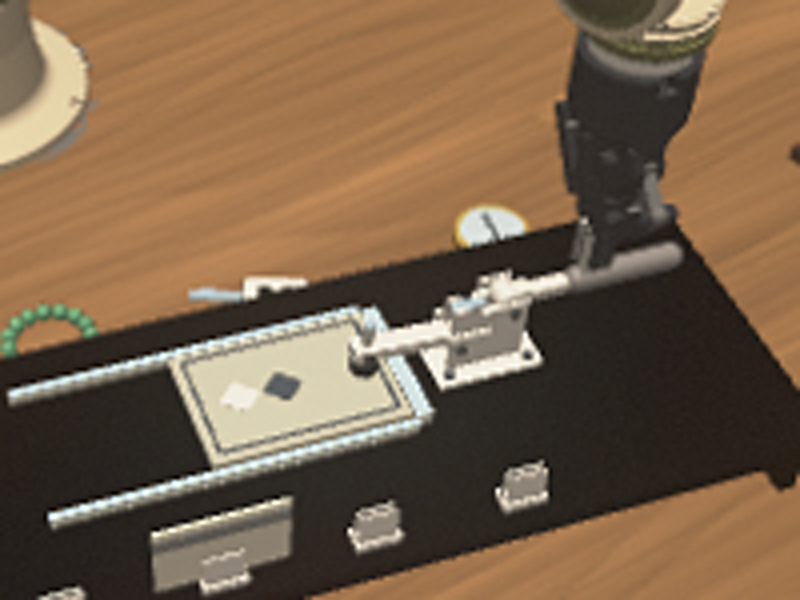

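The handle is nearly flat and the resistance is fading near the dead point. I'll keep pressing until its stop is felt.

Call:
arm_command:
  increments:
    - [0,0,0,0,0,0.001,255]
    - [0,0,0,0,0,0.001,255]

```text
clock: 13.3
eef_pos: [538.0, 225.8, 184.0]
tcp_rot: [0.993, -0.116, -0.0, 0.0]
ft_force: [0.3, -0.2, 0.6]
opening: 0.1
```

Call:
arm_command:
  increments:
    - [0,0,0,0,0,0.001,255]
    - [0,0,0,0,0,0.001,255]

```text
clock: 13.5
eef_pos: [537.9, 225.7, 181.9]
tcp_rot: [0.993, -0.116, -0.001, 0.0]
ft_force: [-0.1, 0.5, -0.4]
opening: -0.2
```

Call:
arm_command:
  increments:
    - [0,0,0,0,0,0.001,255]
    - [0,0,0,0,0,0,255]

```text
clock: 13.7
eef_pos: [538.0, 225.8, 181.1]
tcp_rot: [0.993, -0.116, -0.0, 0.0]
ft_force: [-0.6, -0.1, 1.2]
opening: -0.0
```

Call:
arm_command:
  increments:
    - [0,0,0,0,0,0.001,255]
    - [0,0,0,0,0,0,255]

```text
clock: 13.9
eef_pos: [538.1, 225.9, 180.3]
tcp_rot: [0.993, -0.116, -0.0, 0.0]
ft_force: [0.4, -0.3, -0.7]
opening: -0.1
```

Call:
arm_command:
  increments:
    - [0,0,0,0,0,0.001,255]
    - [0,0,0,0,0,0,255]

```text
clock: 14.1
eef_pos: [538.2, 225.9, 179.7]
tcp_rot: [0.993, -0.116, 0.0, -0.0]
ft_force: [-0.5, -0.3, 1.6]
opening: -0.1
```

Call:
arm_command:
  increments:
    - [0,0,0,0,0,0.001,255]
    - [0,0,0,0,0,0,255]

```text
clock: 14.3
eef_pos: [538.4, 225.9, 179.4]
tcp_rot: [0.993, -0.116, 0.001, -0.0]
ft_force: [-1.9, -0.8, 8.6]
opening: -0.1
```

```bash
python3 -c "
from h import *
go(-26.5,173,268)
c=ctrl.read_camera('scene');cv2.imwrite('pics/s8.png',cv2.resize(c['img'][60:210,220:420,::-1],None,fx=4,fy=4,interpolation=cv2.INTER_CUBIC))"
```

```text
t 14.3 tcp [538.4 225.9 179.4] shelf [-26.6 173.2] F [-1.89 -0.79  8.59] yaw -13.27 zax [ 0.0013  0.     -1.    ] open -0.1 tip 72.6
tool shift mm [  0.2   0.2 -88.6]
```

View pics/s8.png

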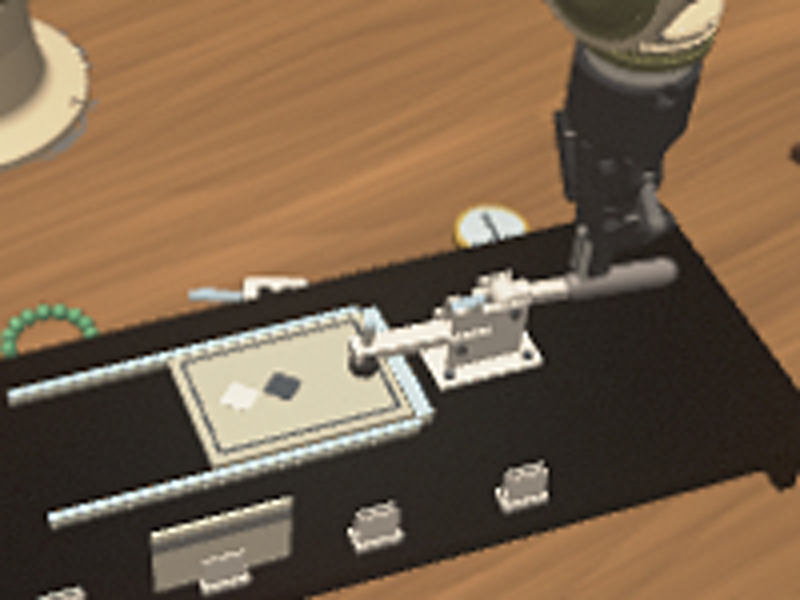

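The tip met a rigid stop at z≈107: 8.6 N, and it barely advances. That agrees with the expected height. One small press to make sure, then retreat.

Call:
arm_command:
  increments:
    - [0,0,0,0,0,0.0005,255]
    - [0,0,0,0,0,0,255]
    - [0,0,0,0,0,0,255]

```text
clock: 14.65
eef_pos: [538.4, 225.9, 179.3]
tcp_rot: [0.993, -0.116, 0.001, -0.0]
ft_force: [-2.8, -1.9, 11.0]
opening: -0.4
```

Call:
arm_command:
  increments:
    - [0,0,0,0,0,-0.005,255]
    - [0,0,0,0,0,-0.03,255]
    - [0,0,0,0,0,-0.04,255]
    - [0,0,0,0,0,-0.04,255]
    - [0,0,0,0,0,-0.03,255]
    - [0,0,0,-0.02,-0.03,0,255]
    - [0,0,0,-0.02,-0.04,0,255]
    - [0,0,0,-0.02,-0.04,0,255]

```text
clock: 15.45
eef_pos: [504.5, 347.9, 323.1]
tcp_rot: [0.993, -0.116, 0.0, -0.0]
ft_force: [1.3, -1.1, -0.2]
opening: 0.2
```

Call:
arm_command:
  increments:
    - [0,0,0,-0.02,-0.04,0,255]
    - [0,0,0,-0.02,-0.04,0,255]
    - [0,0,0,0,0,0,255]
    - [0,0,0,0,0,0,255]
    - [0,0,0,0,0,0,255]

```text
clock: 15.95
eef_pos: [484.8, 432.9, 322.8]
tcp_rot: [0.993, -0.116, -0.0, 0.0]
ft_force: [0.5, -0.8, 0.4]
opening: 0.1
```

```bash
python3 -c "
from h import *
go(-26.5,173,268)
c=ctrl.read_camera('scene');cv2.imwrite('pics/s9.png',cv2.resize(c['img'][60:210,220:420,::-1],None,fx=4,fy=4,interpolation=cv2.INTER_CUBIC))
c=ctrl.read_camera('top');cv2.imwrite('pics/t9.png',cv2.resize(c['img'][180:360,70:345,::-1],None,fx=2.9,fy=2.9,interpolation=cv2.INTER_CUBIC))"
```

```text
t 15.95 tcp [484.8 432.9 322.8] shelf [-126.8  362.1] F [ 0.47 -0.77  0.45] yaw -13.33 zax [-2.e-04 -4.e-04 -1.e+00] open 0.1 tip 72.6
tool shift mm [ 99.9 189.3  54.9]
```

View pics/s9.png

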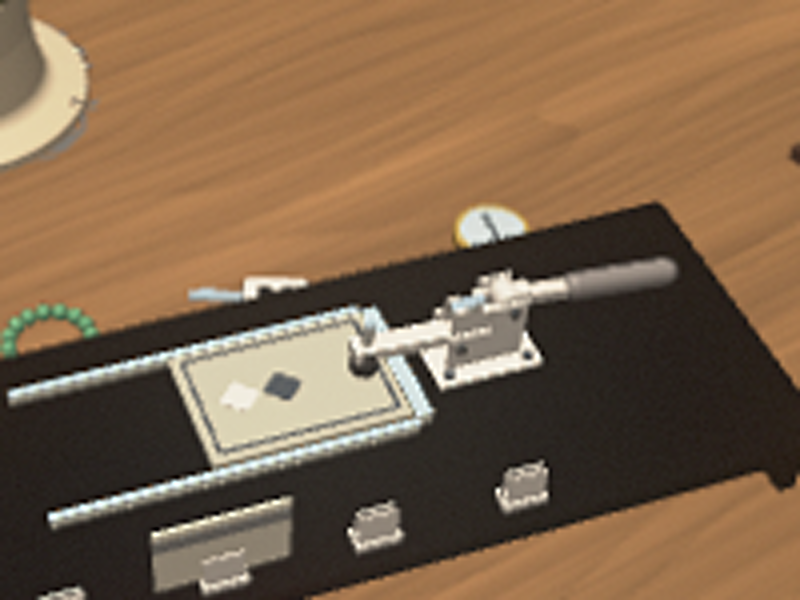

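View pics/t9.png

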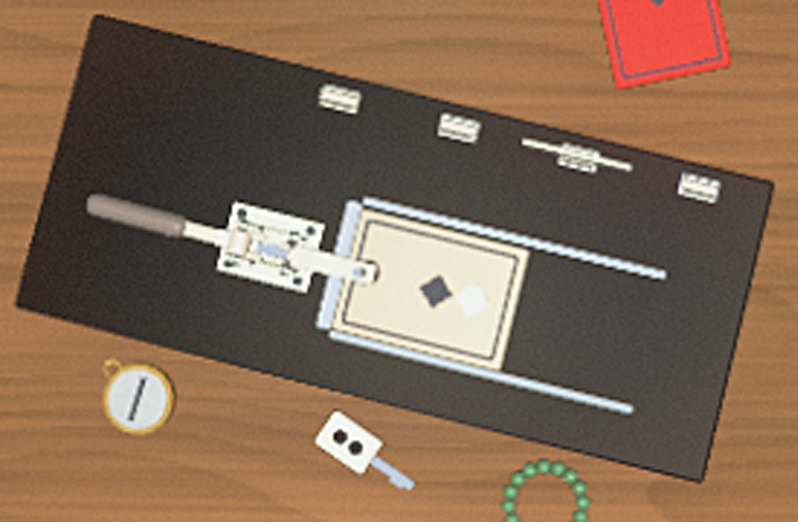

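The handle stays down with its end at (665,268), the pad sits on the plate, and the plate is against the stop. The key, bracelet and compass have not moved and the hand is clear, so I'll hand the job in.

```bash
python3 -c "
from station import ctrl
print(ctrl.job_done())"
```

```text
the job is handed in; nothing more can be done
None
```

I slid the plate home against the end stop, pressed the clamp handle down past its dead point to its own stop, took the hand away and handed the job in at about 16 s.

- **Plate:** At the stop the push force rose to about 9 N, above the 1–4 N drag, and the TCP stopped within 0.5 mm of where I expected. The last pictures show the plate's edge against the stop bar.
- **Handle:** Resistance peaked at about 9–10 N, faded to zero near the dead point, then rose to about 11 N against a rigid stop with the fingertips at a height of about 107 mm. After release it stayed down, with the pad on the plate.
- **Surroundings:** The car key, bracelet and compass look unmoved in the last pictures, and the hand is clear of everything.

The highest force I read was about 11–12 N, sampled at the end of each move. I could not read the handle angle or how far the pad is pushed in, so those I judged only by feel and from the pictures. No check failed or disagreed.

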